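# Set and lock the parallel rule under the print

## Task

Get the drawing board ready for ruling a caption line: slide its parallel rule away from you until the rule's far straight edge lies along the near edge of the dark print mounted on the sheet, then lock the rule there by turning the winged clamp knob on its left-hand head clockwise to the stop. Let go when done, and leave the brush jar, the mug and the notebook where they are.

Things in the scene. Friction and masses are not known exactly. Their poses are not given: they have to be found in the camera images.
- board: A4 drawing board lying flat on the desk, fixed: grey slab 360 mm (its x) by 300 mm (its y), 18 mm thick. Origin: centre of its underside; +x points away from the robot to the board's far edge, +y to its left edge, along which the guide channel for the rule's head runs parallel to x.
- rule (a joint): travel (m) of the parallel rule along the board's +x: 0 at the stop nearest the robot, 0.25 at the far stop. The rule cannot turn or lift. It slides freely against 2 to 4 N of friction and stays where it is left; once the clamp knob is tight it holds against about 15 N.
- rule_grip (a point): middle of the top of the rule's raised black finger grip, 46.5 mm above the desk; axes as the board's. The grip is a straight strip 16 mm wide (x), 100 mm long (y), rising 22 mm above the middle of the flat aluminium rule, which is 50 mm wide (x), 235 mm long (y), its top 24.5 mm above the desk.
- rule_edge (a point): point on the rule's far straight edge (the long edge on the +x side, away from the robot), level with the grip's middle, 25 mm beyond the grip's middle line; axes as the board's
- print: the print: flat black card 90 mm wide (y) and 75 mm deep (x) with a small pale picture in it, mounted square on an A4 cream sheet taped to the board; card and sheet are fixed, under 2 mm thick in all. Origin: middle of its near edge, underside; axes as the board's.
- print_edge (a point): middle of the near edge (towards the robot) of the print, on its top face; axes as the board's: x away from the robot along the rule's travel, y along the edge. At the start this edge is 50 to 180 mm beyond the rule's far edge.
- clamp (a joint): angle (rad) of the clamp knob: grows clockwise seen from above, from 0 (loose, its wing parallel to the rule's travel) to 1.3 at its stop (tight). It begins loose, at 0 to 0.25. Friction about 0.09 N m, rising to about 0.15 N m as the brake bites from 0.5 rad on; it stays where it is left.
- rule_head (a point): middle of the top of the rule's grey guide head, under the knob, 33.5 mm above the desk; axes as the board's. The head is a block 110 mm (x) by 48 mm (y) at the rule's left end that runs in the board's channel.
- clamp_grip (a point): top centre of the clamp knob's wing, on the knob's axis, 67.5 mm above the desk; its x axis runs along the wing and turns with it. The wing is an upright black bar 52 mm long and 13 mm wide, standing 26 mm clear above a round black skirt 44 mm across and 8 mm high. The knob sits on the rule's guide head, 142 mm to the left (+y) of the grip's middle, and travels with the rule.
- brush_jar: loose blue pottery jar, 80 mm wide and 100 mm high, holding five brushes up to 180 mm high; stands beside the board. Origin: centre of its underside, z up.
- mug: loose white mug, 80 mm wide and 90 mm high, handle at its +y; stands beside the board. Origin: centre of its underside, z up.
- notebook: loose closed notebook with dark blue cover, 148 mm by 105 mm, 16 mm thick, lying beside the board. Origin: centre of its underside.

How it is judged:
By the outcome, as a careful person would: the job done as asked, in the order asked, and still so for the second after the job is handed in, with the robot touching nothing.
It also fails if it takes over 45 s, if anything falls off the work surface, if the arm or the gripper's body presses on something with over 40 N, if the wrist force passes 120 N, or if a joint passes its speed limit or range.

## Robot

A 6-joint arm with a two-finger parallel gripper is mounted at the origin on the work surface. World frame = base frame: x ahead of the robot, y to its left, z up, the work surface at z = 0. Lengths are in m, angles in rad, forces in N, time in s.
With the tool pointing down it reaches from about 0.325 to 0.75 m from the base axis. Payload 7.6 kg.
Tool frame: the origin (TCP) lies at the very end of the fingers, on their centre line; the grasp point (between the pads) lies 19 mm behind it (arm.grip_depth is the distance from the TCP to the grasp point, in m); z points along the fingers, y is the line along which they close (so a half turn about z gives the same grasp; the last joint's range is limited). The gripper opens to 85 mm and grips with 20 to 120 N. Pads are 22 mm wide; open, the fingers measure 114 mm over their backs; the gripper's body (76 mm by 85 mm) begins 54 mm behind the grasp point. The pads swing forward as they close: fully open they stand 13 mm farther back than shut.
Start: joints at [-1.361, 0.052, 1.401, -0, 1.689, -0.07], TCP at [0.145, -0.505, 0.231] pointing down, gripper open.
Joint ranges: [-2.9, 2.9], [-0.91, 2.17], [0.12, 2.37], [-1.06, 4.2], [0.26, 2.73], [-2.93, 2.93]. Speed limits (rad/s): [2.57, 2.57, 3.01, 3.14, 3.14, 3.14].

## Interface

Orientations are given as a rotation vector (axis times angle).
In Python, from bench import status, imaging, arm gives the robot as it stands.
- The arm moves only by the shell command python3 -m crank 'ROWS'. ROWS is JSON, a list of rows, each a list of 3 entries, a list of its own where there are three numbers: the turn, a rotation vector about the tool's x, y, z each as a share of 90 degrees, from -1 to 1, then the shift along the tool's x, y, z each as a share of 0.06 m, from -1 to 1, then the finger opening in mm, from 0 to 85.4. In form: [[[ax, ay, az], [x, y, z], gripper], ...]. A call has 1 to 12 rows; each row shifts and turns the commanded pose from where the row before left it, along the tool's axes as they then stand; what a row does not reach is not made up. A row lasts 1/8 s, in which the tool goes at most 62.5 mm and 10.7 degrees, less where a joint would pass 70% of its speed; a pose out of reach is approached as far as the arm can. A call with a number of a shift or a turn outside -1 to 1 is refused whole. A call with a gripper value outside its range is refused whole. The fingers move at their own pace and stop on an object; the grip force is fixed at half the most. Time passes only in rows, so rows that do not move let the fingers close. It gives the time, the measured TCP pose, the force, the opening and the grip force at its end, in the units of the state.
- status.sense(): the state, without advancing time (a new reading comes with each control period).
- imaging.snapshot(name): name is "scene" or "top"; returns a dict with "img" (400x640x3 uint8, red, green, blue), "depth" (400x640 float32, m along the optical axis (not along the pixel's ray), 0 where there is no reading), "K" (3x3 intrinsics, pixels), "rvec" (rotation vector, rad) and "tvec" (3), from world to camera coordinates, as OpenCV has them. Camera axes: x right, y down, z forward; pixel columns grow to the right and rows downward; lengths in m; the calibration is good to about 2 mm. A picture is of the moment at which its call begins.
- arm.sign_off(): hands the job in; it is judged then, once.
The state is a dict: "clock": time; "q": joint angles; "joint_velocities": joint speeds; "joint_efforts": joint torques, N m; "tcp_pos": TCP position; "tool_rot": TCP orientation; "ft_force": force on the tool from outside, world axes, zero at the start; "ft_torque": the same for the moment, N m; "finger_gap": finger opening in m; "gripper_force": force on a finger pad.
Only numpy, scipy, OpenCV 4.12 (cv2) and the standard library are available. Lean on these libraries where they do the work, as an engineer would, in place of code of your own. Each camera call takes 0.05 s, during which the arm holds its last target. There are 200 camera calls.

## Working session

There is one attempt and no reset: what is moved stays moved. The work goes in short steps, Python scripts to look and compute and a shell command to move; the robot and the scene stay as the last step left them, time stands still between calls to the robot, and variables do not carry over. Pictures are saved under pics/ and viewed, at most 10 in all, crops included, and the job is handed in when it is done.

```bash
mkdir -p pics; ls; python3 - <<'E'
from bench import status, imaging, arm
import cv2,numpy as np
for n in("top","scene"):
    s=imaging.snapshot(n); cv2.imwrite(f"pics/{n}0.png",s["img"][:,:,::-1]); np.savez(f"{n}0.npz",**s)
    R=cv2.Rodrigues(np.array(s["rvec"]))[0]; print(n,-R.T@np.ravel(s["tvec"]),R.round(2).tolist(),s["K"])
print(status.sense())
E
```

```text
pics
top [0.31986061 0.02750019 1.21037251] [[0.02, -1.0, 0.02], [-0.98, -0.02, -0.19], [0.19, -0.01, -0.98]] [[442.47985975   0.         316.62471635]
 [  0.         442.47985975 202.40911012]
 [  0.           0.           1.        ]]
scene [ 0.9896214  -0.45875236  0.74658846] [[0.76, 0.65, 0.02], [0.48, -0.54, -0.69], [-0.44, 0.54, -0.72]] [[390.38470282   0.         313.2480794 ]
 [  0.         390.38470282 199.15976838]
 [  0.           0.           1.        ]]
{'clock': 0.1, 'q': array([-1.36127305e+00,  5.27877954e-02,  1.40164469e+00, -4.82737714e-06,
        1.68864636e+00, -7.03266400e-02]), 'joint_velocities': array([-4.57432296e-05, -2.13283485e-03, -2.09649572e-03, -6.22306810e-04,
       -1.00011426e-03,  1.37713216e-03]), 'joint_efforts': array([ 1.19941586e-03, -3.82581997e+01, -3.60985780e+01, -9.55773862e-05,
        4.74889428e-03, -2.92373912e-06]), 'tcp_pos': array([ 0.14495821, -0.50429114,  0.23053848]), 'tool_rot': array([-3.10942054e+00, -4.37946580e-01,  1.69778291e-04]), 'ft_force': array([ 0.69341278, -0.22893418, -0.10140583]), 'ft_torque': array([ 0.03209284,  0.00085159, -0.02449037]), 'gripper_force': 0.0, 'finger_gap': 0.08546843063395947}
```

View pics/top0.png

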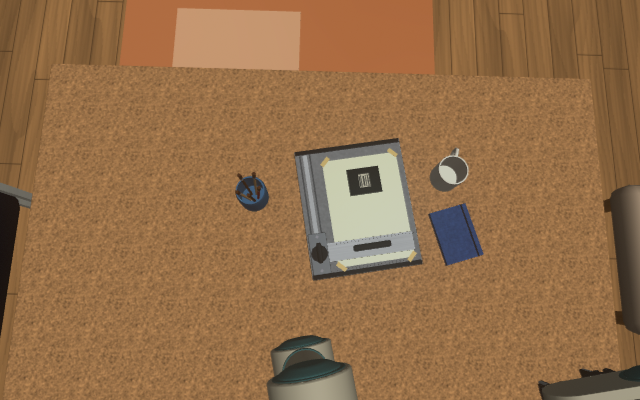

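View pics/scene0.png

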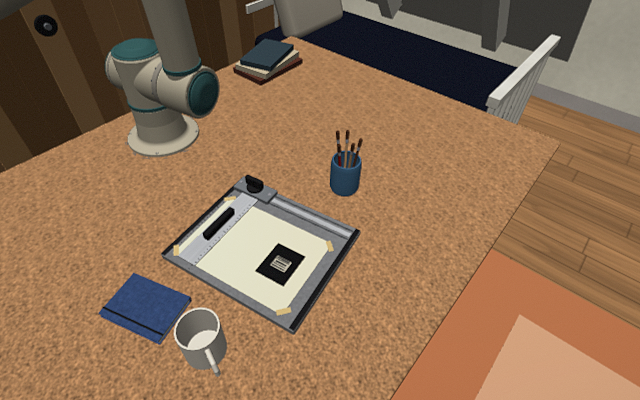

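The top view shows the board at about (295–420, 140–278), with the rule near its bottom, the knob near (319,253), the grip near (372,246) and the print near (365,181). I'll enlarge both views.

```bash
python3 - <<'E'
import cv2
a=cv2.imread("pics/top0.png")[135:285,290:430]; cv2.imwrite("pics/topc.png",cv2.resize(a,None,fx=4,fy=4,interpolation=cv2.INTER_CUBIC))
a=cv2.imread("pics/scene0.png")[170:300,160:320]; cv2.imwrite("pics/scenec.png",cv2.resize(a,None,fx=4.5,fy=4.5,interpolation=cv2.INTER_CUBIC))
E
```

```text
(no output)
```

View pics/topc.png

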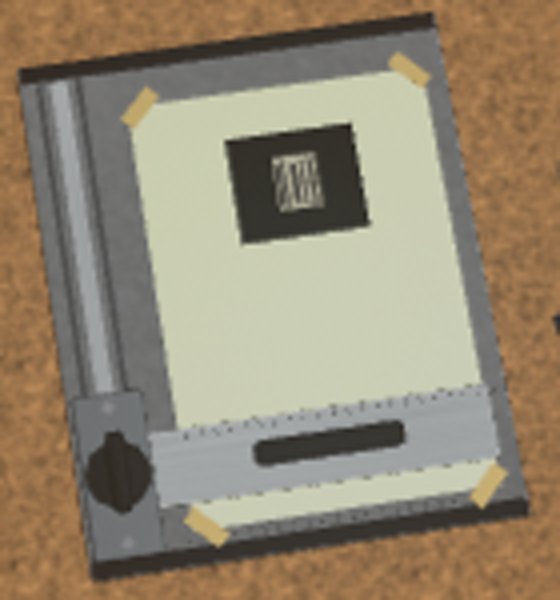

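View pics/scenec.png

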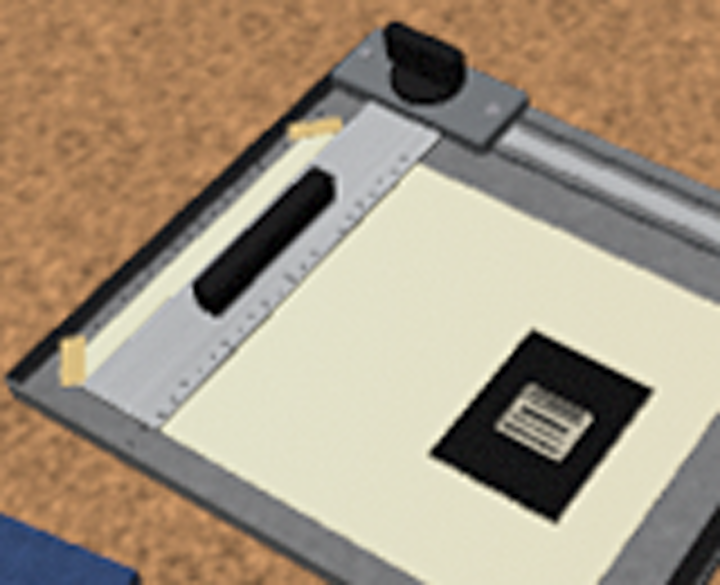

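```bash
cat > h.py <<'E'
import numpy as np,cv2
def pt(s,u,v,z):
    R=cv2.Rodrigues(np.array(s["rvec"]))[0]; C=-R.T@np.ravel(s["tvec"]); d=R.T@np.linalg.inv(s["K"])@[u,v,1]
    return C+d*(z-C[2])/d[2]
def crop(s,l,z,f,ox,oy): return {k:pt(s,(u+.5)/f-.5+ox,(v+.5)/f-.5+oy,z) for k,(u,v) in l.items()}
E
python3 - <<'E'
from h import *
t=np.load("top0.npz");c=np.load("scene0.npz")
for nm,s,f,ox,oy,P in (("top",t,4,290,135,dict(pr=({'nl':(242,244),'nr':(370,224),'fl':(226,140),'fr':(352,124)},.0195),grip=({'fl':(254,443),'fr':(403,421),'nl':(257,466),'nr':(405,444)},.0465),rule=({'l':(150,434),'r':(487,386),'nl':(160,508)},.0245),board=({'fl':(20,70),'fr':(433,14),'nr':(527,515),'nl':(95,579)},.018),head=({'fl':(74,398),'fr':(140,391),'nl':(95,562),'nr':(161,548)},.0335),wing=({'f':(113,434),'n':(124,510)},.0675))),
 ("scene",c,4.5,160,170,dict(pr=({'nl':(533,330),'nr':(431,453),'fl':(653,390),'fr':(557,521)},.0195),rule=({'l':(440,138),'r':(152,428)},.0245),grip=({'l':(325,168),'r':(200,293)},.0465),head=({'fl':(527,98),'fr':(486,150),'nr':(332,72)},.0335),wing=({'n':(392,28),'f':(460,58)},.0675)))):
    print(nm)
    for k,(l,z) in P.items():
        r=crop(s,l,z,f,ox,oy); print(k,{a:(b[:2]*1000).round(1).tolist() for a,b in r.items()},'mean',(np.mean(list(r.values()),0)[:2]*1000).round(1))
        a=list(r.values()); d=a[0]-a[1]; print('   angle',np.degrees(np.arctan2(-d[0],d[1])).round(2),'len',np.linalg.norm(d).round(4))
E
```

```text
top
pr {'nl': [573.3, -81.4], 'nr': [589.6, -169.9], 'fl': [647.0, -69.8], 'fr': [660.9, -157.8]} mean [ 617.7 -119.7]
   angle 10.45 len 0.09
grip {'fl': [433.8, -87.7], 'fr': [450.6, -186.3], 'nl': [418.7, -89.8], 'nr': [435.4, -187.5]} mean [ 434.6 -137.8]
   angle 9.66 len 0.1
rule {'l': [440.4, -20.0], 'r': [478.1, -247.7], 'nl': [391.3, -27.5]} mean [436.6 -98.4]
   angle 9.41 len 0.2308
board {'fl': [694.5, 75.1], 'fr': [743.6, -216.1], 'nr': [392.4, -274.4], 'nl': [343.9, 14.7]} mean [ 543.6 -100.2]
   angle 9.58 len 0.2953
head {'fl': [462.4, 31.5], 'fr': [468.1, -12.5], 'nl': [354.6, 15.1], 'nr': [364.6, -28.1]} mean [412.4   1.5]
   angle 7.41 len 0.0444
wing {'f': [435.5, 5.6], 'n': [386.9, -2.4]} mean [411.2   1.6]
   angle -80.6 len 0.0493
scene
pr {'nl': [575.3, -80.8], 'nr': [590.1, -167.5], 'fl': [647.1, -68.4], 'fr': [662.5, -154.8]} mean [ 618.7 -117.9]
   angle 9.64 len 0.0879
rule {'l': [443.8, -19.7], 'r': [479.8, -248.5]} mean [ 461.8 -134.1]
   angle 8.94 len 0.2316
grip {'l': [430.0, -89.5], 'r': [447.7, -188.3]} mean [ 438.9 -138.9]
   angle 10.15 len 0.1004
head {'fl': [465.1, 29.6], 'fr': [476.5, -14.8], 'nr': [365.4, -29.5]} mean [435.6  -4.9]
   angle 14.37 len 0.0459
wing {'n': [393.6, -3.7], 'f': [440.1, 4.4]} mean [4.169e+02 4.000e-01]
   angle 99.91 len 0.0472
```

```bash
python3 -m crank '[[[0,0,0],[0.3,-0.2,0],85],[[0,0,0],[0.6,-0.45,0],85],[[0,0,0],[0.7,-0.5,0],85],[[0,0,0],[0.7,-0.5,0],85],[[0,0,0],[0.7,-0.5,0],85],[[0,0,0],[0.7,-0.5,0],85],[[0,0,0],[0.7,-0.5,0],85],[[0,0,0],[0.7,-0.5,0],85],[[0,0,0],[0.7,-0.5,0],85],[[0,0,0],[0.5,-0.4,0],85],[[0,0,0],[0,0,0],85]]'; python3 -m crank '[[[0,0,-0.11],[0,0,0.2],85],[[0,0,-0.11],[0,0,0.2],85],[[0,0,-0.11],[0,0,0.2],85],[[0,0,-0.11],[0,0,0.2],85],[[0,0,-0.11],[0,0,0.2],85],[[0,0,-0.11],[0,0,0.2],85],[[0,0,-0.11],[0,0,0.2],85],[[0,0,-0.11],[0,0,0.2],85],[[0,0,-0.05],[0,0,0],85],[[0,0,0],[0,0,0],85],[[0,0,0],[0,0,0],85]]'
cat >> h.py <<'E'
def go(x,y,z,ang):
    "remaining: shares of move in current tool axes and of turn (tool x to world angle ang deg)"
    from bench import status
    s=status.sense(); R=cv2.Rodrigues(np.array(s["tool_rot"]))[0]
    a=np.degrees(np.arctan2(R[1,0],R[0,0])); d=np.array([x,y,z])-s["tcp_pos"]
    print('t',s["clock"],'tcp',s["tcp_pos"].round(4),'xang',a.round(2),'tilt',R[2,2].round(4),'F',np.round(s["ft_force"],1),'T',np.round(s["ft_torque"],2),'gap',round(s["finger_gap"],4),'q',s["q"].round(2))
    print('shift shares',(R.T@d/.06).round(3),'turn share',((a-ang+180)%360-180)/90)
E
python3 -c "
from h import *
go(.436,-.138,.029,99.6)"
```

```text
clock: 1.48
tcp_pos: [0.4335, -0.135, 0.231]
tool_rot: [-3.109, -0.445, 0.0]
ft_force: [-0.1, -0.3, -0.1]
finger_gap: 0.085
gripper_force: 0.0
clock: 2.85
tcp_pos: [0.4327, -0.1379, 0.1355]
tool_rot: [2.027, 2.4, -0.0]
ft_force: [0.3, 0.3, -0.1]
finger_gap: 0.085
gripper_force: 0.0
t 2.85 tcp [ 0.4327 -0.1379  0.1355] xang 99.62 tilt -1.0 F [ 0.3  0.3 -0.1] T [0.   0.03 0.07] gap 0.085 q [-0.39 -0.1   1.74 -0.    1.5  -0.56]
shift shares [-0.009  0.053  1.775] turn share 0.00023794684518507994
```

```bash
python3 -m crank '[[[0,0,0],[0,0.05,0.3],85],[[0,0,0],[0,0,0.5],85],[[0,0,0],[0,0,0.5],85],[[0,0,0],[0,0,0.3],85],[[0,0,0],[0,0,0.17],85],[[0,0,0],[0,0,0],40],[[0,0,0],[0,0,0],20],[[0,0,0],[0,0,0],5],[[0,0,0],[0,0,0],5],[[0,0,0],[0,0,0],5],[[0,0,0],[0,0,0],5],[[0,0,0],[0,0,0],5]]'
python3 -c "
from h import *
go(.436,-.138,.029,99.6)"
```

```text
clock: 4.35
tcp_pos: [0.4363, -0.1375, 0.0299]
tool_rot: [2.024, 2.401, 0.0]
ft_force: [-1.5, 0.9, 6.5]
finger_gap: 0.0144
gripper_force: 60.1
t 4.35 tcp [ 0.4363 -0.1375  0.0299] xang 99.73 tilt -1.0 F [-1.5  0.9  6.5] T [ 0.18  0.29 -0.04] gap 0.0144 q [-0.39  0.04  1.83 -0.    1.27 -0.56]
shift shares [-0.008 -0.006  0.015] turn share 0.0014627843515515654
```

```bash
python3 -m crank '[[[0,0,0],[0,0.1,0],5],[[0,0,0],[0,0.25,0],5],[[0,0,0],[0,0.35,0],5],[[0,0,0],[0,0.35,0],5],[[0,0,0],[0,0.35,0],5],[[0,0,0],[0,0.3,0],5],[[0,0,0],[0,0.2,0],5],[[0,0,0],[0,0.08,0],5],[[0,0,0],[0,0,0],5],[[0,0,0],[0,0,0],5]]'
python3 - <<'E'
from h import *
from bench import imaging
go(.436,-.138,.029,99.6)
for n,(x,y) in dict(top=(300,140),scene=(170,180)).items():
    s=imaging.snapshot(n); np.savez(f"{n}1.npz",**s)
    a=s["img"][y:y+120,x:x+160,::-1]; cv2.imwrite(f"pics/{n}1.png",cv2.resize(a,None,fx=5,fy=5,interpolation=cv2.INTER_CUBIC))
E
```

```text
clock: 5.6
tcp_pos: [0.5539, -0.1173, 0.0299]
tool_rot: [2.023, 2.4, 0.002]
ft_force: [3.2, 1.4, 4.9]
finger_gap: 0.0145
gripper_force: 59.9
t 5.6 tcp [ 0.5539 -0.1173  0.0299] xang 99.74 tilt -1.0 F [3.2 1.4 4.9] T [ 0.17 -0.36  0.01] gap 0.0145 q [-0.27  0.32  1.51  0.    1.31 -0.44]
shift shares [-0.008 -1.995  0.01 ] turn share 0.001535708926305309
```

View pics/scene1.png

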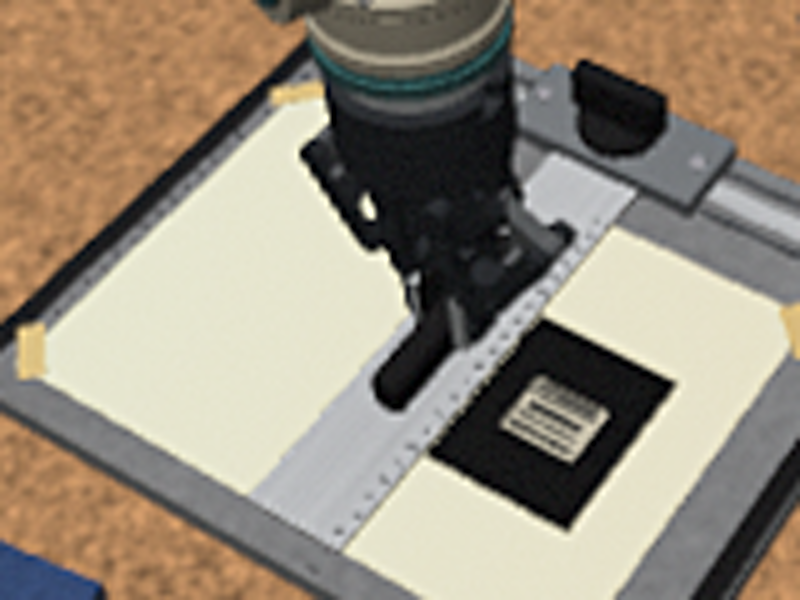

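```bash
python3 - <<'E'
from h import *
s=np.load("scene1.npz"); ex=np.array([.986,.1668])
for l,z in (({'l':(637,190),'r':(340,551)},.0245),({'nl':(543,318),'nr':(430,457),'fl':(676,382),'fr':(570,531)},.0195)):
    for k,p in crop(s,l,z,5,170,180).items(): print(k,(p[:2]*1000).round(1),(p[:2]@ex*1000).round(1))
E
```

```text
l [559.1   3.2] 551.8
r [ 599.7 -227.2] 553.4
nl [576.1 -81.1] 554.5
nr [ 591.8 -168.4] 555.4
fl [646.7 -67.7] 626.3
fr [ 663.5 -155.3] 628.3
```

View pics/top1.png

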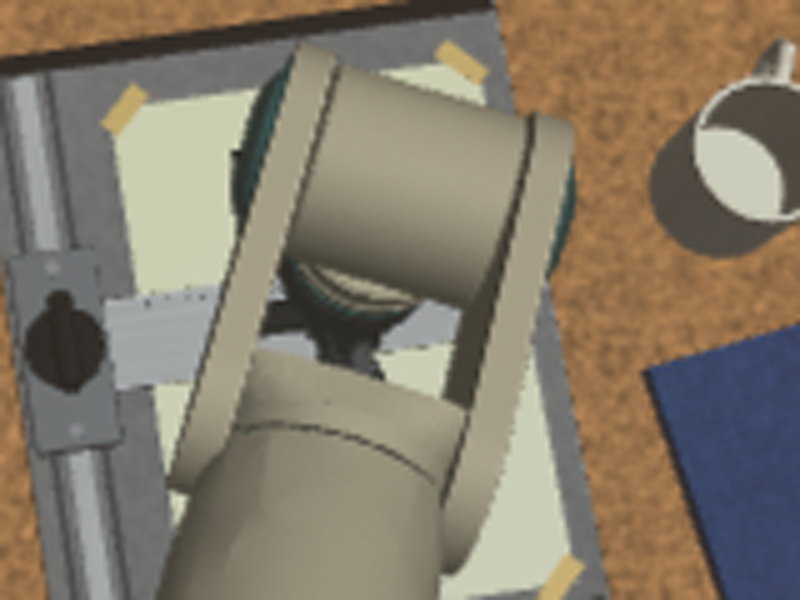

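```bash
cat >> h.py <<'E'
def prof(s,z,c0,c1,r0,r1,psi=9.6,step=.5):
    "mean grey along board x (mm, c0..c1) at height z, over board y r0..r1 (mm), board axes rotated about world origin"
    p=np.radians(psi); c=np.arange(c0,c1,step); r=np.arange(r0,r1,1.)
    C,Rr=np.meshgrid(c,r); P=np.stack([C*np.cos(p)-Rr*np.sin(p),C*np.sin(p)+Rr*np.cos(p),0*C+z*1000],-1).reshape(-1,3)/1000
    uv=cv2.projectPoints(P,np.array(s["rvec"]),np.array(s["tvec"]),np.array(s["K"]),None)[0].reshape(C.shape+(2,)).astype(np.float32)
    g=cv2.remap(cv2.cvtColor(s["img"],cv2.COLOR_RGB2GRAY),uv[...,0],uv[...,1],cv2.INTER_LINEAR)
    return c,g.mean(0)
E
python3 - <<'E'
from h import *
ld=lambda n:{k:v for k,v in np.load(n+".npz").items()}
def sh(t,s,*a,**k):
    c,g=prof(s,*a,step=1,**k); print(t,int(c[0]),g.round().astype(int).tolist())
ang=lambda x,y:0
# board-y of print: about -218 +-45 (r=-x sin+y cos)
p=np.radians(9.6); x,y=.582,-.125; print('print r',(-x*np.sin(p)+y*np.cos(p))*1000)
for n in("top0","scene0","scene1"):
    s=ld(n)
    sh(n+' print near',s,.0195,544,564,-255,-188); sh(n+' print far',s,.0195,618,638,-255,-188)
    e=430 if n[-1]=='0' else 551
    for r in((-300,-272),(-255,-188)): sh(n+' rule far %s'%(r,),s,.0245,e-8,e+12,*r)
    sh(n+' rule near',s,.0245,e-58,e-42,-300,-262)
E
```

```text
print r -220.3089152225846
top0 print near 544 [202, 202, 202, 202, 202, 195, 177, 147, 114, 86, 68, 59, 54, 53, 53, 53, 52, 52, 52, 53]
top0 print far 618 [49, 49, 49, 49, 49, 49, 54, 68, 97, 134, 168, 189, 197, 199, 200, 200, 200, 200, 200, 201]
top0 rule far (-300, -272) 422 [161, 161, 162, 161, 158, 155, 153, 156, 162, 168, 174, 184, 193, 199, 200, 201, 201, 201, 201, 201]
top0 rule far (-255, -188) 422 [163, 163, 163, 161, 157, 154, 154, 158, 164, 171, 178, 188, 196, 200, 201, 201, 202, 202, 202, 202]
top0 rule near 372 [201, 201, 201, 201, 201, 201, 201, 199, 191, 180, 173, 169, 166, 163, 162, 162]
scene0 print near 544 [222, 223, 224, 226, 228, 230, 224, 205, 163, 102, 45, 15, 10, 14, 18, 20, 21, 22, 21, 21]
scene0 print far 618 [20, 20, 19, 18, 16, 13, 14, 31, 68, 119, 172, 211, 228, 230, 226, 223, 222, 221, 221, 221]
scene0 rule far (-300, -272) 422 [181, 181, 180, 177, 175, 174, 175, 180, 181, 174, 162, 150, 151, 170, 196, 217, 227, 228, 226, 224]
scene0 rule far (-255, -188) 422 [184, 184, 182, 180, 177, 175, 174, 175, 175, 172, 166, 161, 164, 179, 201, 220, 227, 227, 226, 224]
scene0 rule near 372 [228, 227, 226, 225, 224, 225, 225, 225, 222, 217, 208, 198, 190, 186, 184, 182]
scene1 print near 544 [179, 177, 179, 185, 187, 180, 161, 134, 106, 76, 43, 20, 14, 16, 19, 21, 22, 22, 22, 22]
scene1 print far 618 [21, 21, 21, 19, 16, 13, 15, 33, 71, 123, 176, 216, 233, 234, 230, 227, 225, 225, 225, 225]
scene1 rule far (-300, -272) 543 [187, 186, 183, 179, 178, 179, 182, 183, 179, 171, 168, 181, 205, 225, 231, 230, 228, 227, 227, 226]
scene1 rule far (-255, -188) 543 [192, 191, 187, 182, 178, 178, 183, 187, 184, 169, 144, 116, 87, 54, 26, 15, 15, 18, 20, 21]
scene1 rule near 493 [227, 227, 227, 227, 227, 228, 228, 227, 223, 215, 204, 194, 189, 186, 186, 187]
```

```bash
python3 -m crank '[[[0,0,0],[0,0.01,0],5],[[0,0,0],[0,0,0],5],[[0,0,0],[0,0,0],5],[[0,0,0],[0,0,0],40],[[0,0,0],[0,0,0],85],[[0,0,0],[0,0,0],85],[[0,0,0],[0,0,0],85],[[0,0,0],[0,0,-0.2],85],[[0,0,0],[0,0,-0.6],85],[[0,0,0],[0,0,-0.8],85],[[0,0,0],[0,0,-0.3],85],[[0,0,0],[0,0,0],85]]'
python3 - <<'E'
from h import *
from bench import imaging
t=np.load("top1.npz")
for z,l in ((.0675,{'f':(58,293),'n':(72,391)}),(.0335,{'fl':(8,257),'fr':(96,248),'nl':(38,453),'nr':(121,440)})):
    r=crop(t,l,z,5,300,140); print({k:(p[:2]*1000).round(1).tolist() for k,p in r.items()},np.mean(list(r.values()),0).round(4))
j=pt(np.load("top0.npz"),252,193,.1); print('jar',j)
go(.5304,.0223,.15,189.6)
s=imaging.snapshot("scene"); np.savez("scene2.npz",**s)
a=s["img"][180:300,170:330,::-1]; cv2.imwrite("pics/scene2.png",cv2.resize(a,None,fx=5,fy=5,interpolation=cv2.INTER_CUBIC))
s=dict(s)
for a in ((.0195,544,564,-255,-188),(.0245,543,563,-300,-272),(.0245,543,563,-255,-188),(.0245,493,509,-300,-262)): print(a,prof(s,*a,step=1)[1].round().astype(int).tolist())
E
```

```text
clock: 7.2
tcp_pos: [0.5542, -0.1173, 0.1446]
tool_rot: [2.023, 2.4, 0.002]
ft_force: [-0.2, 0.2, -0.1]
finger_gap: 0.0849
gripper_force: 0.0
{'f': [553.6, 25.7], 'n': [501.5, 17.1]} [0.5276 0.0214 0.0675]
{'fl': [579.9, 53.3], 'fr': [586.1, 5.5], 'nl': [472.9, 34.3], 'nr': [481.0, -10.0]} [0.53   0.0207 0.0335]
jar [0.55679479 0.17754849 0.1       ]
t 7.2 tcp [ 0.5542 -0.1173  0.1446] xang 99.73 tilt -1.0 F [-0.2  0.2 -0.1] T [ 0.02  0.05 -0.03] gap 0.0849 q [-0.27  0.21  1.4  -0.    1.53 -0.44]
shift shares [ 2.36   0.003 -0.093] turn share -0.9985290175988952
(0.0195, 544, 564, -255, -188) [179, 177, 178, 183, 185, 179, 162, 139, 113, 82, 45, 20, 13, 16, 20, 21, 22, 22, 22, 22]
(0.0245, 543, 563, -300, -272) [188, 186, 182, 178, 176, 178, 182, 183, 179, 171, 168, 181, 206, 225, 231, 230, 228, 227, 227, 227]
(0.0245, 543, 563, -255, -188) [190, 189, 186, 182, 178, 179, 183, 186, 183, 169, 147, 122, 93, 58, 27, 14, 15, 19, 21, 22]
(0.0245, 493, 509, -300, -262) [227, 227, 227, 228, 228, 228, 228, 227, 222, 214, 204, 195, 189, 186, 186, 187]
```

View pics/scene2.png

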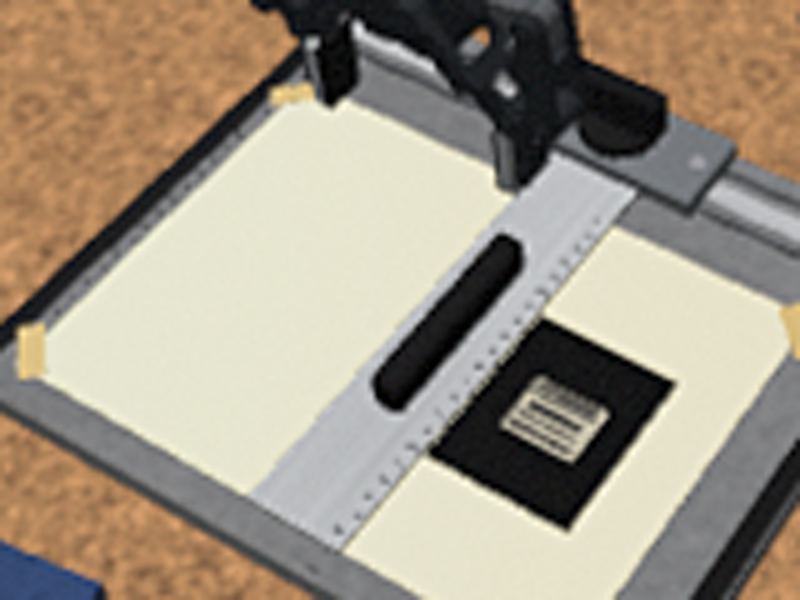

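```bash
python3 -m crank '[[[0,0,0],[0.3,0,0],85],[[0,0,0],[0.5,0,0],85],[[0,0,0],[0.6,0,0],85],[[0,0,0],[0.6,0,0],85],[[0,0,0],[0.36,0,0],85],[[0,0,0],[0,0,0],85]]'; python3 -m crank '[[[0,0,-0.11],[0,0,0],85],[[0,0,-0.11],[0,0,0],85],[[0,0,-0.11],[0,0,0],85],[[0,0,-0.11],[0,0,0],85],[[0,0,-0.11],[0,0,0],85],[[0,0,-0.11],[0,0,0],85],[[0,0,-0.11],[0,0,0],85],[[0,0,-0.11],[0,0,0],85],[[0,0,-0.11],[0,0,0],85],[[0,0,0],[0,0,0],85],[[0,0,0],[0,0,0],85]]'
python3 -c "
from h import *
go(.5302,.0218,.046,189.6)"
```

```text
clock: 8.0
tcp_pos: [0.5285, 0.0245, 0.1416]
tool_rot: [-2.02, -2.403, 0.002]
ft_force: [-0.8, -0.9, -0.6]
finger_gap: 0.0848
gripper_force: 0.0
clock: 9.38
tcp_pos: [0.5294, 0.0222, 0.1426]
tool_rot: [0.236, -3.132, 0.0]
ft_force: [0.1, 0.3, 0.2]
finger_gap: 0.0853
gripper_force: 0.0
t 9.375 tcp [0.5294 0.0222 0.1426] xang -171.37 tilt -1.0 F [0.1 0.3 0.2] T [-0.04  0.04 -0.03] gap 0.0853 q [-0.03  0.11  1.52 -0.    1.52 -1.75]
shift shares [-0.014 -0.009  1.609] turn share -0.0108316991701852
```

```bash
python3 -m crank '[[[0,0,-0.01],[-0.01,-0.01,0.3],85],[[0,0,0],[0,0,0.5],85],[[0,0,0],[0,0,0.5],85],[[0,0,0],[0,0,0.2],85],[[0,0,0],[0,0,0.1],60],[[0,0,0],[0,0,0],30],[[0,0,0],[0,0,0],18],[[0,0,0],[0,0,0],18],[[0,0,0],[0,0,0],18],[[0,0,0],[0,0,0],18]]'
python3 - <<'E'
from h import *
from bench import imaging
go(.5302,.0218,.046,189.6)
s=imaging.snapshot("scene")
a=s["img"][140:260,200:360,::-1]; cv2.imwrite("pics/scene3.png",cv2.resize(a,None,fx=5,fy=5,interpolation=cv2.INTER_CUBIC))
E
```

```text
clock: 10.62
tcp_pos: [0.5304, 0.0219, 0.0472]
tool_rot: [-0.266, 3.13, -0.0]
ft_force: [0.1, 0.0, -0.6]
finger_gap: 0.0178
gripper_force: 0.0
t 10.625 tcp [0.5304 0.0219 0.0472] xang -170.27 tilt -1.0 F [ 0.1  0.  -0.6] T [-0.02  0.04 -0.01] gap 0.0178 q [-0.03  0.21  1.61 -0.    1.32 -1.77]
shift shares [ 0.003 -0.001  0.021] turn share 0.0014356285376379673
```

View pics/scene3.png

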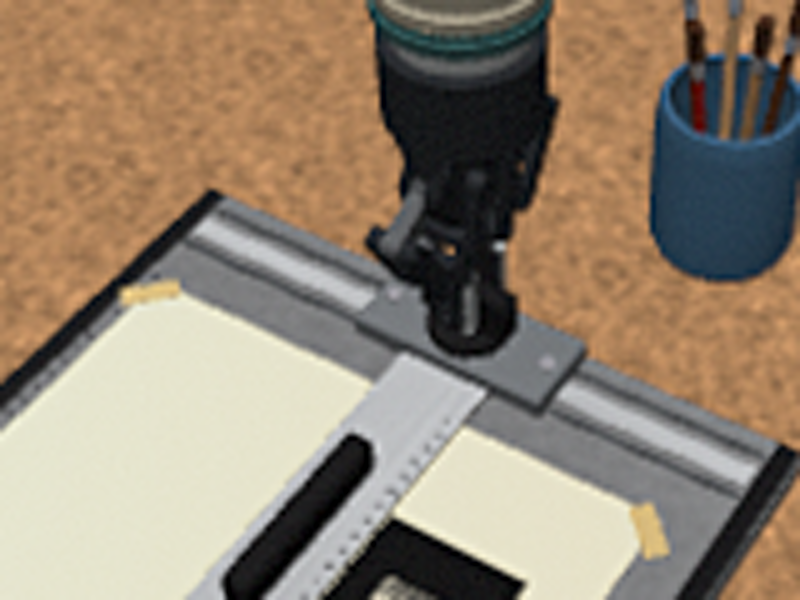

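The fingers straddle the wing (about 470,300) with no contact force, so I'll turn it clockwise.

```bash
python3 -m crank '[[[0,0,0],[0,0,0],16],[[0,0,0],[0,0,0],16],[[0,0,0.06],[0,0,0],16],[[0,0,0.06],[0,0,0],16],[[0,0,0.06],[0,0,0],16],[[0,0,0.06],[0,0,0],16],[[0,0,0.06],[0,0,0],16],[[0,0,0],[0,0,0],16]]'
python3 -c "
from h import *
go(.5304,.0219,.046,115.1)"
python3 -m crank '[[[0,0,0.06],[0,0,0],16],[[0,0,0.06],[0,0,0],16],[[0,0,0.06],[0,0,0],16],[[0,0,0.06],[0,0,0],16],[[0,0,0.06],[0,0,0],16],[[0,0,0.06],[0,0,0],16],[[0,0,0.06],[0,0,0],16],[[0,0,0],[0,0,0],16]]'
python3 -c "
from h import *
go(.5304,.0219,.046,115.1)"
```

```text
clock: 11.68
tcp_pos: [0.5305, 0.0215, 0.0471]
tool_rot: [0.47, 3.106, -0.001]
ft_force: [1.4, -2.5, -0.6]
finger_gap: 0.0158
gripper_force: 1.0
t 11.675 tcp [0.5305 0.0215 0.0471] xang 162.77 tilt -1.0 F [ 1.4 -2.5 -0.6] T [-0.38 -0.2   0.  ] gap 0.0158 q [-0.03  0.21  1.61 -0.    1.32 -1.3 ]
shift shares [0.004 0.005 0.018] turn share 0.5296697415387601
clock: 12.68
tcp_pos: [0.5303, 0.0213, 0.0472]
tool_rot: [1.449, 2.787, -0.002]
ft_force: [0.2, -3.7, 0.6]
finger_gap: 0.0163
gripper_force: 1.8
t 12.675 tcp [0.5303 0.0213 0.0472] xang 125.06 tilt -1.0 F [ 0.2 -3.7  0.6] T [-0.7   0.06  0.06] gap 0.0163 q [-0.03  0.21  1.61 -0.    1.32 -0.64]
shift shares [0.008 0.007 0.02 ] turn share 0.11063887063038338
```

```bash
for i in 1; do python3 -m crank '[[[0,0,0.04],[0,0,0],16],[[0,0,0.04],[0,0,0],16],[[0,0,0.04],[0,0,0],16],[[0,0,0],[0,0,0],16]]'; python3 -c "
from h import *
go(.5304,.0219,.046,115.1)"; done
python3 -m crank '[[[0,0,0.03],[0,0,0],16],[[0,0,0.03],[0,0,0],16],[[0,0,0],[0,0,0],16]]'; python3 -c "
from h import *
go(.5304,.0219,.046,115.1)"
```

```text
clock: 13.18
tcp_pos: [0.5302, 0.0212, 0.0472]
tool_rot: [1.704, 2.639, -0.002]
ft_force: [-0.8, -5.1, 1.0]
finger_gap: 0.0162
gripper_force: 2.9
t 13.175 tcp [0.5302 0.0212 0.0472] xang 114.29 tilt -1.0 F [-0.8 -5.1  1. ] T [-0.84  0.1   0.06] gap 0.0162 q [-0.03  0.21  1.61 -0.    1.32 -0.45]
shift shares [0.009 0.007 0.02 ] turn share -0.009049465573268536
clock: 13.55
tcp_pos: [0.5302, 0.0212, 0.0472]
tool_rot: [1.826, 2.556, -0.002]
ft_force: [-1.3, -5.6, 1.3]
finger_gap: 0.016
gripper_force: 3.8
t 13.55 tcp [0.5302 0.0212 0.0472] xang 108.9 tilt -1.0 F [-1.3 -5.6  1.3] T [-0.88  0.16  0.15] gap 0.016 q [-0.03  0.21  1.61 -0.    1.33 -0.36]
shift shares [0.01  0.006 0.021] turn share -0.06890023594941934
```

```bash
for i in 1; do python3 -m crank '[[[0,0,0.03],[0,0,0],16],[[0,0,0.02],[0,0,0],16],[[0,0,0],[0,0,0],16]]'; python3 -c "
from h import *
go(.5304,.0219,.046,115.1)"; done
python3 -m crank '[[[0,0,0.02],[0,0,0],16],[[0,0,0.02],[0,0,0],16],[[0,0,0],[0,0,0],16]]'; python3 -c "
from h import *
go(.5304,.0219,.046,115.1)"
```

```text
clock: 13.92
tcp_pos: [0.5302, 0.0212, 0.0473]
tool_rot: [1.924, 2.483, -0.002]
ft_force: [-1.3, -6.0, 1.2]
finger_gap: 0.0163
gripper_force: 15.3
t 13.925 tcp [0.5302 0.0212 0.0473] xang 104.45 tilt -1.0 F [-1.3 -6.   1.2] T [-0.97  0.16  0.49] gap 0.0163 q [-0.03  0.21  1.61 -0.    1.33 -0.28]
shift shares [0.011 0.006 0.021] turn share -0.11832762767128284
clock: 14.3
tcp_pos: [0.5302, 0.0212, 0.0474]
tool_rot: [1.999, 2.422, -0.003]
ft_force: [-1.5, -5.3, 2.5]
finger_gap: 0.016
gripper_force: 38.0
t 14.3 tcp [0.5302 0.0212 0.0474] xang 100.95 tilt -1.0 F [-1.5 -5.3  2.5] T [-1.    0.22  1.31] gap 0.016 q [-0.03  0.21  1.61 -0.    1.33 -0.22]
shift shares [0.011 0.005 0.023] turn share -0.15725444746500347
```

The torque jumped from 0.15 to 1.3 N m, so the knob is at its stop. Releasing and retreating.

```bash
python3 -m crank '[[[0,0,-0.03],[0,0,0],16],[[0,0,-0.02],[0,0,0],18],[[0,0,0],[0,0,0],40],[[0,0,0],[0,0,0],85],[[0,0,0],[0,0,0],85],[[0,0,0],[0,0,-0.3],85],[[0,0,0],[0,0,-0.8],85],[[0,0,0],[0,0,-0.9],85],[[0,0,0],[0,0,-0.5],85],[[0,0,0],[0,-0.6,0],85],[[0,0,0],[0,-0.9,0],85],[[0,0,0],[0,-0.9,0],85]]'
python3 -m crank '[[[0,0,0],[0,-0.3,-0.3],85],[[0,0,0],[0,0,0],85],[[0,0,0],[0,0,0],85]]'
python3 - <<'E'
from h import *
from bench import imaging
go(.5304,.0219,.046,115.1)
I=[]
for n,(x,y) in dict(top=(290,130),scene=(180,160)).items():
    s=dict(imaging.snapshot(n)); np.savez(f"{n}4.npz",**s)
    I.append(cv2.resize(s["img"][y:y+120,x:x+160,::-1],None,fx=2.5 if n=="top" else 5,fy=2.5 if n=="top" else 5,interpolation=cv2.INTER_CUBIC))
    for a in ((.0195,544,564,-255,-188),(.0245,543,563,-300,-272),(.0245,543,563,-255,-188),(.0245,493,509,-300,-262)): print(n,a,prof(s,*a,step=1)[1].round().astype(int).tolist())
cv2.imwrite("pics/t4.png",I[0]); cv2.imwrite("pics/s4.png",I[1])
E
```

```text
clock: 15.8
tcp_pos: [0.39, -0.0159, 0.1984]
tool_rot: [1.908, 2.494, 0.001]
ft_force: [0.5, 0.3, 1.8]
finger_gap: 0.0848
gripper_force: 0.0
clock: 16.18
tcp_pos: [0.3745, -0.0202, 0.2155]
tool_rot: [1.909, 2.494, 0.001]
ft_force: [-0.1, 0.0, 0.7]
finger_gap: 0.0851
gripper_force: 0.0
t 16.175 tcp [ 0.3745 -0.0202  0.2155] xang 105.14 tilt -1.0 F [-0.1  0.   0.7] T [ 0.   -0.01 -0.04] gap 0.0851 q [-0.15 -0.39  1.82  0.    1.71 -0.42]
shift shares [1.000e-03 2.689e+00 2.827e+00] turn share -0.11070245958958398
top (0.0195, 544, 564, -255, -188) [161, 160, 159, 157, 155, 154, 149, 135, 111, 86, 68, 58, 53, 50, 50, 50, 50, 50, 50, 49]
top (0.0245, 543, 563, -300, -272) [162, 162, 159, 155, 153, 154, 160, 166, 173, 180, 188, 195, 200, 201, 202, 202, 202, 202, 202, 202]
top (0.0245, 543, 563, -255, -188) [161, 160, 159, 157, 155, 154, 150, 136, 112, 86, 68, 58, 53, 50, 50, 50, 50, 50, 50, 49]
top (0.0245, 493, 509, -300, -262) [202, 202, 202, 202, 202, 200, 193, 179, 168, 164, 164, 164, 163, 162, 163, 163]
scene (0.0195, 544, 564, -255, -188) [177, 175, 177, 182, 184, 177, 160, 137, 111, 81, 45, 20, 14, 17, 20, 21, 22, 22, 23, 23]
scene (0.0245, 543, 563, -300, -272) [186, 184, 180, 176, 175, 177, 180, 181, 177, 168, 165, 178, 204, 224, 230, 229, 227, 226, 225, 225]
scene (0.0245, 543, 563, -255, -188) [188, 187, 184, 180, 176, 177, 181, 185, 181, 168, 145, 120, 92, 57, 26, 14, 16, 19, 21, 21]
scene (0.0245, 493, 509, -300, -262) [226, 226, 226, 226, 226, 227, 227, 225, 221, 213, 202, 193, 187, 184, 184, 185]
```

View pics/s4.png

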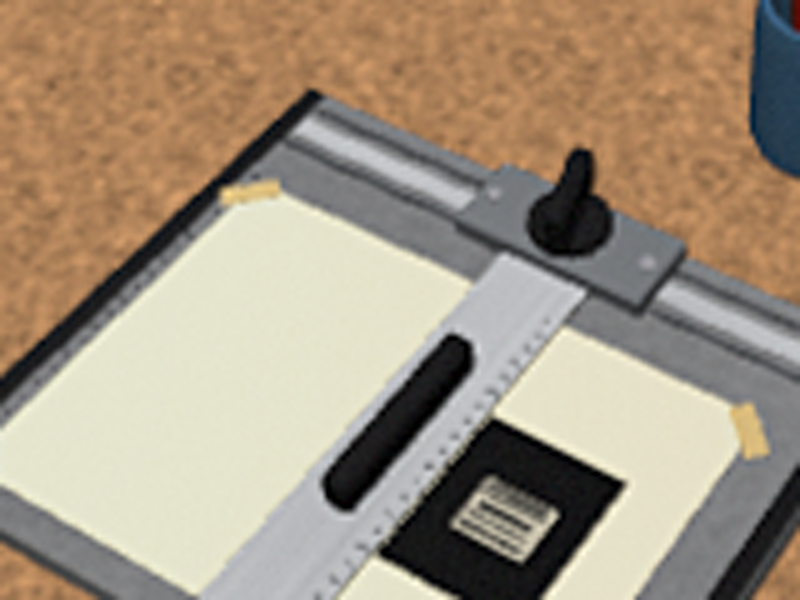

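The rule's far edge lies along the print's near edge (about 490,415 to 382,550) with no cream strip visible between them. The wing at (575,190) is turned across the rule's travel. The rule did not shift during clamping, so I'm handing in.

```bash
python3 -c "
from bench import arm
print(arm.sign_off())"
```

```text
the job is handed in; nothing more can be done
None
```

The rule's far edge lies along the print's near edge (to within about 1 mm by the cameras), the clamp knob is turned clockwise to its stop, the gripper is clear, the jar, mug and notebook were not touched, and the job was handed in at about 16 s of the 45 s allowed.

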